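Slide a brass angle under the spring clip of a soldering jig

TASK

Load the brass angle piece into the soldering jig without picking it up: press the long thumb bar of the spring clip down with one fingertip and, holding it down, push the piece by its upturned end along the bed with the other fingertip, under the raised nose and fully home against the end stop. Keep the bar held down until the piece is home, then take the fingers away so that the nose comes down on the piece and holds it there. Do not lift the piece, and leave the other things on the bench where they are.

Things in the scene. Friction and masses are not known exactly. Their poses are not given: they have to be found in the camera images.
- jig: fixed timber block 250 x 150 x 30 mm. Origin: centre of its underside. Its x is the push direction, its y points from the bed to the thumb bar. The steel bed runs along x at y = 0: floor 34 mm above the bench, between low rails (tops at 38 mm, 43 mm apart, x -115 to +75 mm). The end stop's face is at x = +65 mm, top 46 mm above the bench
- clip (a joint): spring clip, a rocker on a pin along the jig's x at y = +32 mm, 50 mm above the bench (lugs 57 mm high at x -94 and +66). In rad: 0 at rest, nose shut; 0.40 at the lower stop. Pressing the bar raises the nose. Force at mid-bar: 3 N at 0 to 8 N at 0.40. Held down counts from 0.22 (nose clears the piece from 0.20; 0.30 is good). Let go on the piece it stays near 0.16
- thumb_bar (a point): centre of the top face of the clip's thumb bar, a steel flap 112 mm long (jig x -88 to +24 mm) and 40 mm wide (y +33 to +73). At rest this point is at x -32, y +60 mm, 58 mm above the bench, the flap sloping up 0.15 rad towards +y; at 0.30 rad it is about 8 mm lower. It can be pressed, and a fingertip can slide, anywhere along its length
- nose (a point): centre of the underside of the clip's nose, a block 16 (x) x 14 (y) mm hanging over the bed line at x = +40 to +56 mm. At rest it is 35 mm above the bench, 1 mm above the bed, and bars the way of the piece
- stop (a point): point on the face of the end stop, at x = +65, y = 0 mm in the jig, 38 mm above the bench
- plate: brass angle piece, loose, about 130 g: flat leaf 60 (x) x 40 (y) x 5 mm with its rear end turned up, lying in the bed. Origin: centre of the leaf's underside; its x points along the jig's x to the stop. Front edge at x = +30 mm of the piece, so it is home with its origin at x = +35 mm in the jig; at the start the origin is between x = -35 and +2 mm
- flange (a point): centre line of the rear face of the piece's upturned end, 16 mm above the leaf's underside. The upturned end is 36 mm wide (y), 5 mm thick, rising to 26 mm above the leaf's underside (60 mm above the bench); its rear face is at x = -30 mm of the piece and looks to -x
- channel_a: bystander, loose: a brass U-channel offcut, 50 x 24 x 20 mm, lying on the timber of the jig beside the bed, on the side away from the thumb bar; origin at the centre of its underside
- channel_b: bystander, loose: a like brass U-channel on the bench on the thumb-bar side of the jig; origin at the centre of its underside
- ingot_a: bystander, loose: a grey metal ingot, 45 x 24 x 18 mm, on the bench on the other side of the jig; origin at the centre of its underside
- ingot_b: bystander, loose: a second such ingot beside the first; origin at the centre of its underside
- tin: bystander, loose: a tin can, 72 mm across and 85 mm high, on the bench beyond the ingots; origin at the centre of its underside
- wrench: bystander, loose: an open-ended wrench, 150 mm long, lying on the bench on the thumb-bar side of the jig; origin at the centre of its underside
- file_block: bystander, loose: a dark wooden block, 70 x 30 x 30 mm, on the bench on the thumb-bar side of the jig; origin at the centre of its underside
Things that resemble listed ones, but are neither listed nor needed, are in the scene too. What is shaped like the plate but blue or turquoise is not meant.

How it is judged:
By the outcome, as a careful person would: the job done as asked, in the order asked, and still so for the second after the job is handed in, with the robot touching nothing.
It also fails if it takes over 38 s, if anything falls off the work surface, if the arm or the gripper's body presses on something with over 40 N, if the wrist force passes 120 N, or if a joint passes its speed limit or range.

ROBOT

A 6-joint arm with a two-finger parallel gripper is mounted at the origin on the work surface. World frame = base frame: x ahead of the robot, y to its left, z up, the work surface at z = 0. Lengths are in m, angles in rad, forces in N, time in s.
With the tool pointing down it reaches from about 0.375 to 0.975 m from the base axis. Payload 3.8 kg.
Tool frame: the origin (TCP) lies midway between the tips of the shut fingers; the grasp point (between the pads) lies 19 mm behind it; z points along the fingers, y is the line along which they close (so a half turn about z gives the same grasp; the last joint's range is limited). The gripper opens to 85 mm and grips with 20 to 120 N. Pads are 22 mm wide; open, the fingers measure 114 mm over their backs; the gripper's body (76 mm by 85 mm) begins 54 mm behind the grasp point. The pads swing forward as they close: fully open they stand 13 mm farther back than shut.
Start: joints at [-1.324, 0.264, 1.604, -0, 1.274, -0.037], TCP at [0.189, -0.648, 0.231] pointing down, gripper open.
Joint ranges: [-2.63, 2.63], [-0.94, 2.18], [0.31, 2.57], [-1.31, 4.45], [0, 2.66], [-2.55, 2.55]. Speed limits (rad/s): [2.57, 2.57, 3.14, 3.14, 3.14, 3.14].

INTERFACE

Orientations are given as a 3x3 rotation matrix whose columns are the frame's x, y, z axes.
In Python, from plant import arm gives the robot as it stands. The module is installed in compiled form; this text tells all that it offers.
- The arm moves only by the shell command python3 -m inch 'ROWS' [FORCE]. ROWS is text: rows parted by semicolons, each of 7 numbers parted by spaces: the turn, a rotation vector about the tool's x, y, z in degrees, then the shift along the tool's x, y, z in m, then the opening, from 0 (shut) to 1 (fully open). In form: rx ry rz x y z gripper; .... A call has 1 to 12 rows; each row is the pose to reach, as a shift and turn from the pose commanded when the call began, along the tool's axes at that moment; what a row does not reach only later rows make up. A row lasts 1/10 s, in which the tool goes at most 50 mm and 8.59 degrees, less where a joint would pass 70% of its speed; a pose out of reach is approached as far as the arm can. A call with a gripper value outside its range is refused whole. The fingers move at their own pace and stop on an object; FORCE is the grip in N (left out, the last holds). Time passes only in rows, so rows that repeat a pose let the fingers close. It gives the time, the measured TCP pose, the force, the opening and the grip force at its end, in the units of the state.
- arm.state(): the state, without advancing time (a new reading comes with each control period).
- arm.camera(name): name is "side" or "top"; returns the picture (420x560x3 uint8, blue, green, red); there is no depth.
- arm.calibration(name): a dict with "fx", "fy", "cx", "cy" (pixels), "R" (3x3) and "t" (3): a world point X has camera coordinates R X + t. Camera axes: x right, y down, z forward; pixel columns grow to the right and rows downward; lengths in m; the calibration is good to about 2 mm. A picture is of the moment at which its call begins. calibration takes no time and is no camera call.
- arm.sign_off(): hands the job in; it is judged then, once.
Trained networks look in the newest picture that a camera, given by its name, has taken for a name from the list of things; names that differ only in an ending like _2 or _b are one class to them, and where a whole thing is asked for, a point or a joint stands for the part that bears it (a point fixed in the world has none). Each returns a list of dicts, best first, with "conf" (0 to 1); they miss things now and then, are a little off and sometimes report something else, mostly with a low value. They report only what shows in the picture. A call takes as long as a camera call. They do not tell look-alikes from the thing itself.
- arm.spot_in(camera, name): "centre" ([x, y, z] in m, in the coordinates of the camera as it stood for that picture, good to about 4 mm: the middle of the surface that is visible of it).
- arm.regions_of(camera, name): "pixels" (420x560 bool, what is visible of it).
The state is a dict: "time_s": time; "joint_positions": joint angles; "qvel": joint speeds; "effort": joint torques, N m; "tcp_pos": TCP position; "ee_rot": TCP orientation; "ft_force": force on the tool from outside, world axes, zero at the start; "wrist_torque": the same for the moment, N m; "opening": opening from 0.0 (shut) to 1.0 (fully open); "finger_force": force on a finger pad.
Only numpy, scipy, OpenCV 4.12 (cv2) and the standard library are available. Lean on these libraries where they do the work, as an engineer would, in place of code of your own. Each camera call takes 0.05 s, during which the arm holds its last target. There are 200 camera calls.

## Working session

There is one attempt and no reset: what is moved stays moved. The work goes in short steps, Python scripts to look and compute and a shell command to move; the robot and the scene stay as the last step left them, time stands still between calls to the robot, and variables do not carry over. Pictures are saved under pics/ and viewed, at most 10 in all, crops included, and the job is handed in when it is done.

```bash
mkdir -p pics
python3 - <<'E'
from plant import arm
import cv2,numpy as np
for n in("side","top"):
    cv2.imwrite(f"pics/{n}0.png",arm.camera(n))
    c=arm.calibration(n);R=np.array(c["R"]);t=np.array(c["t"])
    print(n,c["fx"],c["cx"],c["cy"],(-R.T@t).round(3),R.round(3).tolist())
    for k in("plate","thumb_bar","nose","flange","jig","channel_a","stop"):
        for d in arm.spot_in(n,k)[:3]: print(k,round(d["conf"],2),(R.T@(np.array(d["centre"])-t)).round(4))
print(arm.state())
E
```

```text
side 536.2402450701177 293.944055267547 205.0709544498445 [ 0.269 -0.617  0.892] [[0.9, -0.435, -0.017], [-0.342, -0.683, -0.646], [0.269, 0.587, -0.763]]
plate 0.97 [ 0.5743 -0.1442  0.0375]
plate 0.85 [ 0.37   -0.2006  0.0046]
plate 0.84 [ 0.3596 -0.076   0.0019]
thumb_bar 0.72 [ 0.5621 -0.0956  0.0555]
nose 0.76 [ 0.5597 -0.0925  0.0589]
flange 0.88 [ 4.649e-01 -3.135e-01  3.000e-04]
flange 0.87 [ 0.3643 -0.0695  0.0064]
flange 0.7 [ 0.5764 -0.1391  0.0417]
jig 0.68 [ 0.5799 -0.1424  0.0307]
channel_a 0.92 [ 0.5803 -0.1908  0.0379]
channel_a 0.68 [ 0.5256 -0.0016  0.015 ]
stop 0.96 [ 0.5769 -0.1452  0.0305]
top 534.0284093485934 279.0009327481191 205.2818402927667 [0.348 0.003 1.171] [[-0.032, -0.999, -0.002], [-0.979, 0.031, -0.201], [0.201, -0.005, -0.98]]
plate 0.9 [ 0.4636 -0.317   0.0037]
plate 0.81 [ 0.3602 -0.2031  0.0081]
plate 0.8 [ 0.3628 -0.0739  0.0006]
nose 0.74 [ 0.5594 -0.0966  0.0535]
flange 0.96 [ 0.3614 -0.0724  0.0038]
flange 0.85 [ 0.4609 -0.3181  0.0058]
flange 0.64 [ 0.3628 -0.2015  0.0037]
jig 0.58 [ 0.593  -0.1283  0.0325]
channel_a 0.77 [ 0.5254 -0.0036  0
[... 229 characters left out ...]

        1.27371607e+00, -3.69447645e-02]), 'qvel': array([ 0.0002422 ,  0.00191565,  0.00051606, -0.00067031,  0.00034335,
       -0.00071516]), 'effort': array([ 3.28938731e-04, -5.14976764e+01, -3.67697489e+01, -1.72759892e-04,
        6.76960972e-04,  8.93892853e-07]), 'tcp_pos': array([ 0.18900784, -0.64800656,  0.23133787]), 'ee_rot': array([[ 9.59984467e-01,  2.80053249e-01,  1.81367621e-05],
       [ 2.80053249e-01, -9.59984465e-01, -6.73420496e-05],
       [-1.44834990e-06,  6.97265808e-05, -9.99999998e-01]]), 'ft_force': array([-0.42227301, -0.22826446, -0.2271668 ]), 'wrist_torque': array([-0.02709485,  0.04952356, -0.02294688]), 'finger_force': 0.0, 'opening': 1.0028759344425786}
```

Run:
```python
import cv2
a=cv2.imread("pics/side0.png");b=cv2.imread("pics/top0.png")
cv2.imwrite("pics/side0z.png",cv2.resize(a[50:350,180:560],None,fx=2,fy=2,interpolation=cv2.INTER_CUBIC))
```

```text
(no output)
```

View pics/side0z.png

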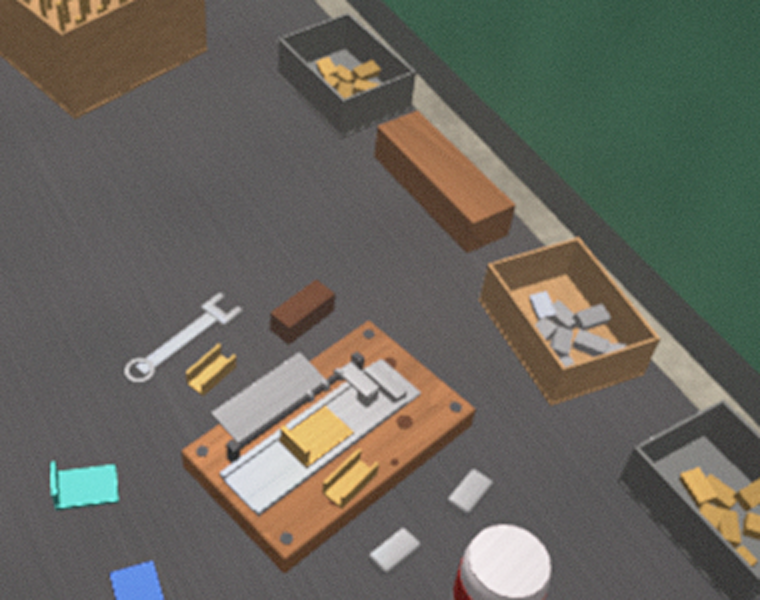

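View pics/top0.png

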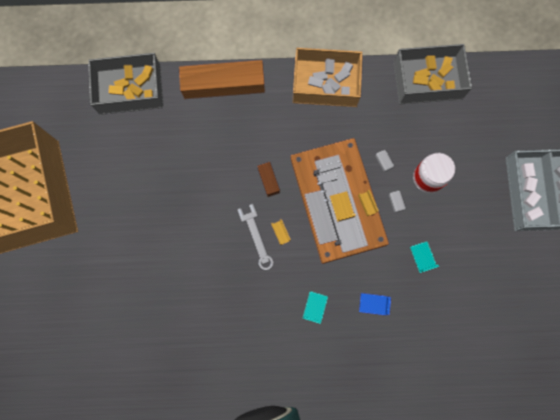

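The side view (2x crop, offset 180,50) shows the jig around (330,440), with the thumb bar at (270,395) and the yellow plate at (315,435). Its flange faces lower left and the nose is at (360,380). In the top view the jig is at (340,200) and pushing runs upward in the image. I'll fit the jig pose from its silhouette, then the plate's x.

```bash
cat > fit.py <<'E'
import cv2,numpy as np
from plant import arm
from scipy.optimize import minimize
def proj(n,P):
    c=arm.calibration(n);p=np.asarray(P)@np.array(c["R"]).T+np.array(c["t"])
    return np.c_[c["fx"]*p[:,0]/p[:,2]+c["cx"],c["fy"]*p[:,1]/p[:,2]+c["cy"]]
def hullmask(pts,S=4):
    m=np.zeros((420*S,560*S),np.uint8)
    cv2.fillConvexPoly(m,cv2.convexHull(np.round((pts+.5)*S).astype(np.int32)),1)
    return cv2.resize(m.astype(np.float32),(560,420),interpolation=cv2.INTER_AREA)
def box(x0,x1,y0,y1,z0,z1): return np.array([[x,y,z] for x in(x0,x1) for y in(y0,y1) for z in(z0,z1)],float)
def world(P,j):
    c,s=np.cos(j[2]),np.sin(j[2]);return P@np.array([[c,s,0],[-s,c,0],[0,0,1]])+[j[0],j[1],0]
E
python3 - <<'E'
from fit import *
M={}
for n,roi in(("side",(300,180,440,345)),("top",(285,130,395,270))):
    im=cv2.imread(f"pics/{n}0.png");h=cv2.cvtColor(im,cv2.COLOR_BGR2HSV)
    w=((h[...,0]<25)&(h[...,1]>90)&(h[...,2]>70)).astype(np.uint8)
    k=np.zeros_like(w);x0,y0,x1,y1=(262,200,420,338) if n=="side" else roi;k[y0:y1,x0:x1]=w[y0:y1,x0:x1]
    nl,l,st,_=cv2.connectedComponentsWithStats(k);i=1+st[1:,4].argmax();print(n,st[i])
    pts=np.argwhere(l==i)[:,::-1].astype(np.int32);m=np.zeros(w.shape,np.uint8);cv2.fillConvexPoly(m,cv2.convexHull(pts),1);M[n]=m.astype(np.float32)
B=box(-.125,.125,-.075,.075,0,.03)
for cams in(("side",),("top",),("side","top")):
    f=lambda j:sum(abs(hullmask(proj(n,world(B,j)))-M[n]).sum() for n in cams)
    r=minimize(f,[.583,-.137,.2],method="Nelder-Mead",options=dict(initial_simplex=[[.583,-.137,.2],[.6,-.137,.2],[.583,-.12,.2],[.583,-.137,.35]],xatol=1e-4,fatol=.1))
    print(cams,r.x.round(4),r.fun)
j=r.x;np.save("jig.npy",j)
# plate x and y
for n in("side","top"):
    im=cv2.imread(f"pics/{n}0.png");h=cv2.cvtColor(im,cv2.COLOR_BGR2HSV)
    y=((h[...,0]>=17)&(h[...,0]<35)&(h[...,1]>110)&(h[...,2]>140)).astype(np.uint8)
    roi=hullmask(proj(n,world(box(-.11,.07,-.022,.022,.034,.06),j)))>.3
    m=(y*roi).astype(np.float32)
    def f(p):
        a=hullmask(proj(n,world(box(p[0]-.03,p[0]+.03,p[1]-.02,p[1]+.02,.034,.039),j)))
        b=hullmask(proj(n,world(box(p[0]-.03,p[0]-.025,p[1]-.018,p[1]+.018,.034,.06),j)))
        return abs(np.maximum(a,b)-m).sum()
    g=min((f([x,0]),x) for x in np.arange(-.045,.012,.001));print(n,m.sum(),g)
E
```

```text
side [ 271  210  147  126 5093]
top [ 291  138   98  126 4114]
('side',) [ 0.5964 -0.1297  0.246 ] 161.0625
('top',) [ 0.594  -0.1337  0.2417] 113.5625
('side', 'top') [ 0.5956 -0.1315  0.2391] 499.9375
side 482.0 (np.float32(161.3125), np.float64(-0.015999999999999973))
top 459.0 (np.float32(86.75), np.float64(-0.018999999999999975))
```

```bash
cat > go.py <<'E'
import sys;from fit import *
j=np.array([.5952,-.1315,.242])
def goal(x,y,z):
    s=arm.state();R=s["ee_rot"];p=world(np.array([[x,y,z]]),j)[0]
    c,n=np.cos(j[2]),np.sin(j[2]);G=np.array([[c,n,0],[n,-c,0],[0,0,-1.]])
    print("t",s["time_s"],"turn deg",np.degrees(cv2.Rodrigues(R.T@G)[0].ravel()).round(2),"shift",(R.T@(p-s["tcp_pos"])).round(4),"F",s["ft_force"].round(2),"op",s["opening"])
    J=world(np.zeros((1,3)),j)[0];d=s["tcp_pos"]-J;print("tcp in jig",round(c*d[0]+n*d[1],4),round(-n*d[0]+c*d[1],4),s["tcp_pos"][2].round(4))
if __name__=="__main__": goal(*map(float,sys.argv[1:4]))
E
python3 go.py -0.070 0.030 0.14
```

```text
t 0.8 turn deg [ 0.  -0.   2.4] shift [ 0.4659 -0.415   0.0913] F [-0.42 -0.23 -0.23] op 1.0028759344425786
tcp in jig -0.5181 -0.4041 0.2313
```

```bash
python3 -m inch '0 0 0.5 0.03 -0.025 0 0.53;0 0 1 0.065 -0.055 0 0.53;0 0 1.5 0.1 -0.088 0 0.53;0 0 2 0.137 -0.121 0 0.53;0 0 2.4 0.174 -0.154 0 0.53;0 0 2.4 0.211 -0.187 0 0.53;0 0 2.4 0.248 -0.22 0 0.53;0 0 2.4 0.285 -0.253 0 0.53;0 0 2.4 0.322 -0.286 0 0.53;0 0 2.4 0.359 -0.319 0 0.53;0 0 2.4 0.396 -0.352 0 0.53;0 0 2.4 0.43 -0.384 0 0.53'; python3 go.py -0.070 0.030 0.10
```

```text
time_s: 2.0
tcp_pos: [0.4953, -0.157, 0.2318]
ee_rot: [[0.971, 0.24, 0.001], [0.24, -0.971, -0.0], [0.001, 0.001, -1.0]]
ft_force: [0.9, -0.7, 0.1]
opening: 0.527
finger_force: 0.0
t 2.0 turn deg [ 0.04 -0.06  0.01] shift [ 0.033  -0.0309  0.1318] F [ 0.86 -0.7   0.08] op 0.5273616709489228
tcp in jig -0.1031 -0.0008 0.2318
```

```bash
python3 -m inch '0 0 0 0.017 -0.016 0.02 0.53;0 0 0 0.033 -0.031 0.05 0.53;0 0 0 0.033 -0.031 0.085 0.53;0 0 0 0.033 -0.031 0.115 0.53;0 0 0 0.033 -0.031 0.132 0.53;0 0 0 0.033 -0.031 0.132 0.53;0 0 0 0.033 -0.031 0.132 0.53'
python3 - <<'E'
from fit import *
import go
go.goal(-.07,.03,.08)
a=arm.camera("side");b=arm.camera("top")
cv2.imwrite("pics/s1.png",np.hstack([cv2.resize(a[180:340,265:415],(400,427),interpolation=3),cv2.resize(b[130:270,270:400],(397,427),interpolation=3)]))
E
```

```text
time_s: 2.7
tcp_pos: [0.519, -0.121, 0.0996]
ee_rot: [[0.971, 0.24, -0.0], [0.24, -0.971, 0.0], [-0.0, -0.0, -1.0]]
ft_force: [0.4, -0.3, 0.2]
opening: 0.53
finger_force: 0.0
t 2.7 turn deg [-0.    0.01 -0.01] shift [ 0.0015 -0.0015  0.0196] F [ 0.4  -0.33  0.2 ] op 0.5296352611482836
tcp in jig -0.0714 0.0285 0.0996
```

View pics/s1.png

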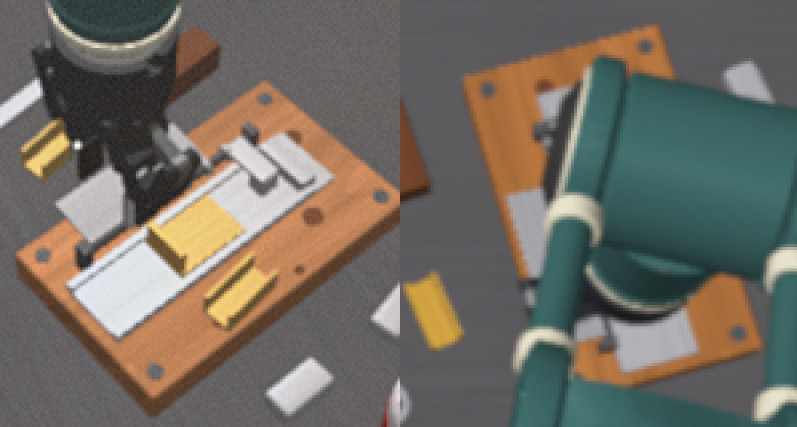

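Left half (side camera): the gripper is over the jig with its fingertips near (140,210) and (90,170), still high. The plate flange is at (165,240). Right half (top camera): the arm hides the work. I'll lower to just above the flange and check against the projected fingertip positions.

```bash
python3 -m inch '0 0 0 0.001 -0.001 0.01 0.53;0 0 0 0.001 -0.001 0.022 0.53;0 0 0 0.001 -0.001 0.03 0.53;0 0 0 0.001 -0.001 0.03 0.53;0 0 0 0.001 -0.001 0.03 0.53'
python3 - <<'E'
from fit import *
import go
go.goal(-.07,.03,.06)
a=arm.camera("side");S=5;x0,y0=265,200
z=cv2.resize(a[y0:y0+115,x0:x0+155],None,fx=S,fy=S,interpolation=3)
def dr(P,col):
    for p in (proj("side",world(np.array(P),go.j))-[x0,y0]+.5)*S: cv2.circle(z,tuple(int(v) for v in p),3,col,-1)
s=.0715
dr([[-s+dx,y,.074] for dx in(-.011,.011) for y in(-.007,.007)],(0,0,255))
dr([[-s+dx,y,.074] for dx in(-.011,.011) for y in(.053,.067)],(255,0,255))
dr([[-.047,y,.06] for y in(-.018,.018)],(255,0,0))
dr([[-.088,.073,.06],[.024,.073,.06],[-.115,-.0215,.038],[.065,0,.038]],(0,255,0))
cv2.imwrite("pics/s2.png",z)
E
```

```text
time_s: 3.3
tcp_pos: [0.5191, -0.1196, 0.0686]
ee_rot: [[0.971, 0.239, -0.001], [0.239, -0.971, 0.0], [-0.001, -0.001, -1.0]]
ft_force: [1.3, 0.2, -0.1]
opening: 0.536
finger_force: 0.0
t 3.3 turn deg [-0.04  0.07 -0.01] shift [ 0.001  -0.0002  0.0086] F [ 1.29  0.21 -0.09] op 0.5356167960715297
tcp in jig -0.071 0.0298 0.0686
```

View pics/s2.png

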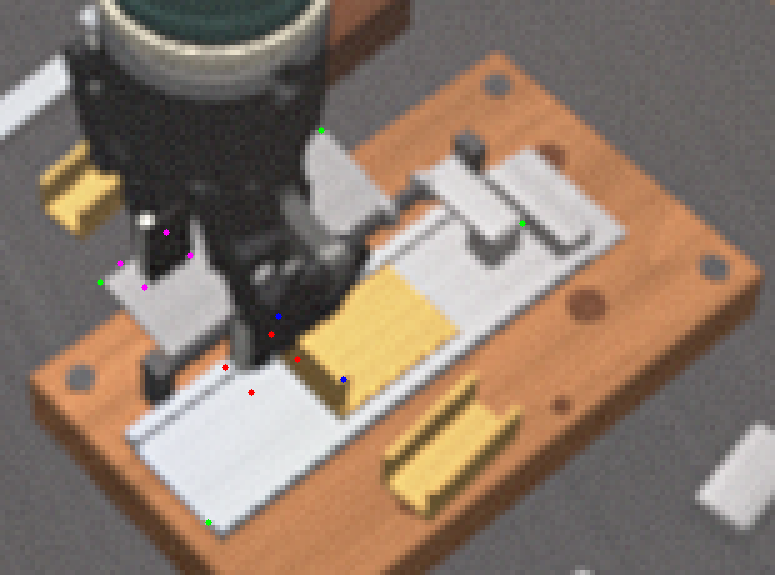

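The jig fit matches: the projected bar corner, rail corner and flange edge lie on the picture. Finger B, at about (250,365), is behind the flange but a little towards the bar, so I'll open to 0.6 and lower until the bar is felt.

```bash
python3 -m inch '0 0 0 0 0 0 0.6;0 0 0 0 0 0.003 0.6;0 0 0 0 0 0.006 0.6;0 0 0 0 0 0.008 0.6;0 0 0 0 0 0.008 0.6'; for i in 1;do python3 -m inch '0 0 0 0 0 0.003 0.6;0 0 0 0 0 0.003 0.6';done; python3 -m inch '0 0 0 0 0 0.003 0.6;0 0 0 0 0 0.003 0.6';  python3 -m inch '0 0 0 0 0 0.003 0.6;0 0 0 0 0 0.003 0.6'
```

```text
time_s: 3.85
tcp_pos: [0.5192, -0.1196, 0.0608]
ee_rot: [[0.971, 0.24, -0.001], [0.24, -0.971, 0.0], [-0.001, -0.0, -1.0]]
ft_force: [0.6, -0.6, -1.2]
opening: 0.595
finger_force: 0.0
time_s: 4.05
tcp_pos: [0.5193, -0.1197, 0.0579]
ee_rot: [[0.971, 0.24, -0.001], [0.24, -0.971, 0.0], [-0.001, -0.0, -1.0]]
ft_force: [-0.2, -0.5, -0.0]
opening: 0.598
finger_force: 0.0
time_s: 4.25
tcp_pos: [0.52, -0.1198, 0.0554]
ee_rot: [[0.971, 0.239, 0.001], [0.239, -0.971, -0.0], [0.001, 0.0, -1.0]]
ft_force: [-0.1, -0.5, 3.5]
opening: 0.603
finger_force: 1.3
time_s: 4.45
tcp_pos: [0.52, -0.1194, 0.0525]
ee_rot: [[0.971, 0.239, 0.001], [0.239, -0.971, 0.001], [0.001, -0.001, -1.0]]
ft_force: [-0.2, 2.9, 4.7]
opening: 0.598
finger_force: 2.1
```

```bash
python3 -m inch '0 0 0 0 0 0.002 0.6;0 0 0 0 0 0.004 0.6;0 0 0 0 0 0.005 0.6;0 0 0 0 0 0.005 0.6'
python3 - <<'E'
from fit import *
import go
go.goal(-.006,.03,.0475)
a=arm.camera("side");S=5;x0,y0=265,200
z=cv2.resize(a[y0:y0+115,x0:x0+155],None,fx=S,fy=S,interpolation=3)
cv2.imwrite("pics/s3.png",z)
E
```

```text
time_s: 4.85
tcp_pos: [0.5199, -0.119, 0.0478]
ee_rot: [[0.971, 0.239, 0.0], [0.239, -0.971, 0.001], [0.001, -0.001, -1.0]]
ft_force: [-1.2, 3.0, 7.2]
opening: 0.598
finger_force: 3.8
t 4.85 turn deg [-0.06 -0.04 -0.03] shift [0.0641 0.0001 0.0004] F [-1.24  3.03  7.19] op 0.5978081833047659
tcp in jig -0.0701 0.0302 0.0478
```

View pics/s3.png

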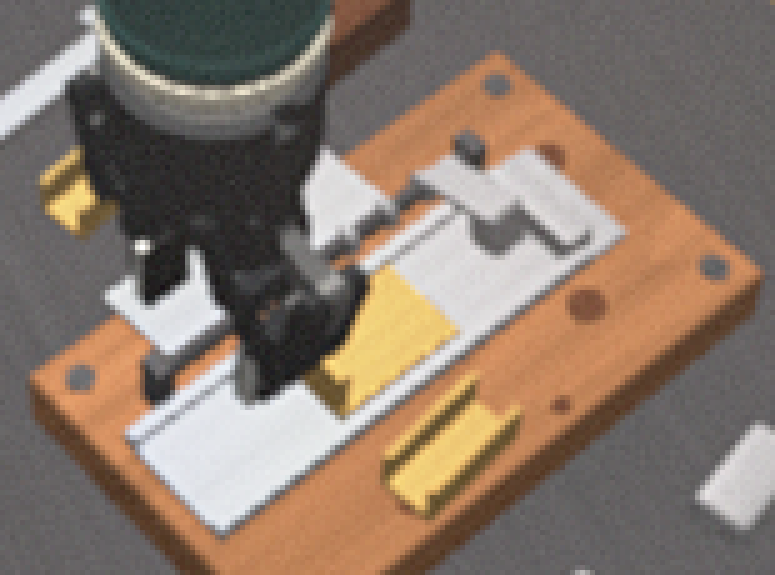

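The nose is raised with the bar brightly tilted, and finger B is behind the flange at (310,375). Now I push.

```bash
python3 -m inch '0 0 0 0.004 0 0 0.6;0 0 0 0.008 0 0 0.6;0 0 0 0.012 0 0 0.6;0 0 0 0.016 0 0 0.6;0 0 0 0.02 0 0 0.6;0 0 0 0.024 0 0 0.6;0 0 0 0.028 0 0 0.6;0 0 0 0.032 0 0 0.6;0 0 0 0.036 0 0 0.6;0 0 0 0.04 0 0 0.6;0 0 0 0.044 0 0 0.6;0 0 0 0.044 0 0 0.6'
python3 - <<'E'
from fit import *
import go
go.goal(-.006,.03,.0475)
a=arm.camera("side");S=5;x0,y0=265,200
z=cv2.resize(a[y0:y0+115,x0:x0+155],None,fx=S,fy=S,interpolation=3)
cv2.imwrite("pics/s4.png",z)
E
```

```text
time_s: 6.1
tcp_pos: [0.5611, -0.1093, 0.0474]
ee_rot: [[0.971, 0.24, -0.003], [0.24, -0.971, -0.0], [-0.003, -0.001, -1.0]]
ft_force: [-4.9, 1.2, 8.1]
opening: 0.6
finger_force: 3.9
t 6.1 turn deg [-0.04  0.18  0.04] shift [ 0.0218 -0.0002 -0.0002] F [-4.92  1.22  8.13] op 0.6000470023627905
tcp in jig -0.0278 0.0298 0.0474
```

View pics/s4.png

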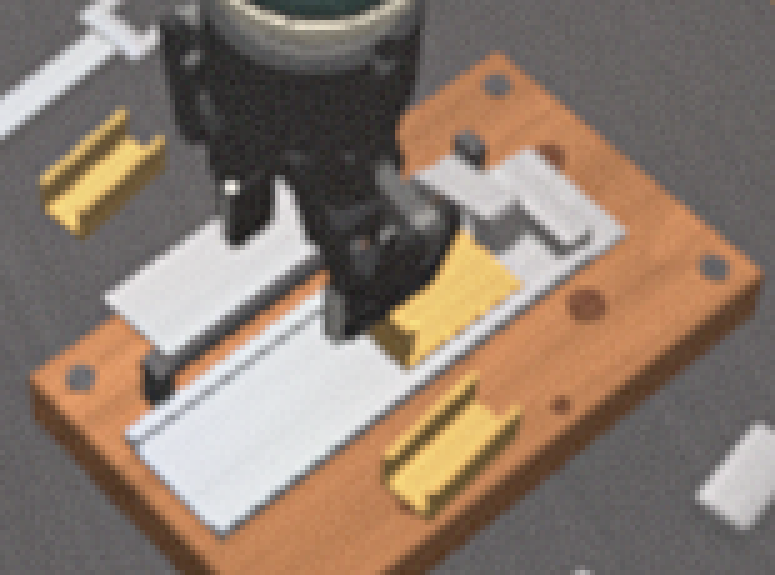

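The piece has advanced with its front edge, near (520,290), now reaching the nose, and the nose is clear. I'll push on to contact with the stop.

```bash
python3 -m inch '0 0 0 0.004 0 0 0.6;0 0 0 0.008 0 0 0.6;0 0 0 0.012 0 0 0.6;0 0 0 0.015 0 0 0.6;0 0 0 0.018 0 0 0.6;0 0 0 0.018 0 0 0.6';python3 -m inch '0 0 0 0.002 0 0 0.6;0 0 0 0.002 0 0 0.6';python3 -m inch '0 0 0 0.002 0 0 0.6;0 0 0 0.002 0 0 0.6'; python3 go.py -.006 .03 .0475
```

```text
time_s: 6.75
tcp_pos: [0.5783, -0.105, 0.0473]
ee_rot: [[0.971, 0.24, -0.004], [0.24, -0.971, -0.0], [-0.004, -0.001, -1.0]]
ft_force: [-4.9, 0.4, 7.7]
opening: 0.599
finger_force: 3.9
time_s: 6.95
tcp_pos: [0.5801, -0.1046, 0.0473]
ee_rot: [[0.971, 0.24, -0.004], [0.24, -0.971, -0.0], [-0.004, -0.001, -1.0]]
ft_force: [-5.8, 0.4, 7.8]
opening: 0.596
finger_force: 3.9
time_s: 7.15
tcp_pos: [0.5817, -0.1042, 0.0473]
ee_rot: [[0.971, 0.24, -0.004], [0.24, -0.971, -0.0], [-0.004, -0.001, -1.0]]
ft_force: [-6.0, -1.0, 9.0]
opening: 0.602
finger_force: 5.4
t 7.15 turn deg [-0.05  0.25  0.02] shift [ 0.0005 -0.0002 -0.0002] F [-5.97 -0.95  8.99] op 0.6023687469583487
tcp in jig -0.0065 0.0298 0.0473
```

```bash
for i in 1 2 3; do python3 -m inch '0 0 0 0.0015 0 0 0.6;0 0 0 0.0015 0 0 0.6' | grep -E "tcp|ft_"; done; python3 go.py -.006 .03 .0475
```

```text
tcp_pos: [0.5817, -0.1042, 0.0472]
ft_force: [-9.7, -1.3, 12.5]
tcp_pos: [0.5818, -0.1041, 0.0471]
ft_force: [-14.0, -2.1, 14.5]
tcp_pos: [0.5819, -0.1041, 0.0471]
ft_force: [-17.7, -4.0, 17.4]
t 7.75 turn deg [-0.11  0.74  0.02] shift [ 0.0003 -0.0002 -0.0004] F [-17.67  -4.04  17.37] op 0.600492336374144
tcp in jig -0.0063 0.0298 0.0471
```

Run:
```python
from fit import *
import go
a=arm.camera("side");S=6;x0,y0=310,200
z=cv2.resize(a[y0:y0+90,x0:x0+110],None,fx=S,fy=S,interpolation=3)
for p in (proj("side",world(np.array([[.065,y,.039] for y in(-.02,0.,.02)]+[[.005,-.02,.039],[.005,-.018,.06]]),go.j))-[x0,y0]+.5)*S: cv2.circle(z,tuple(int(v) for v in p),3,(0,0,255),-1)
cv2.imwrite("pics/s5.png",z)
```

```text
(no output)
```

View pics/s5.png

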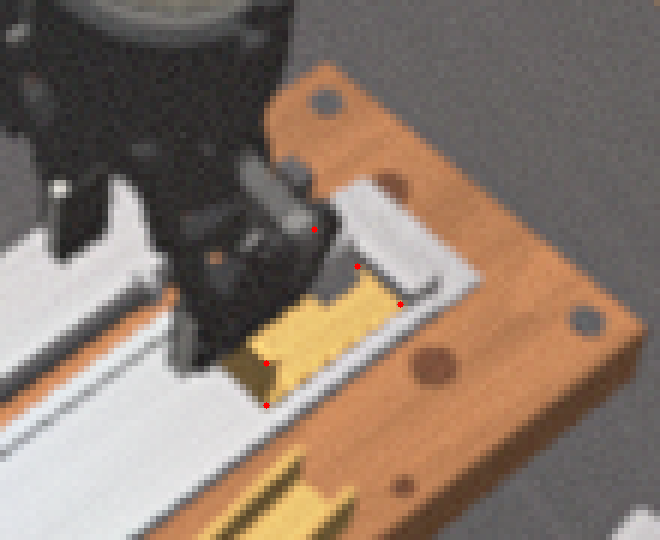

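The plate is against the stop: its front edge, at (400,304), and its flange both sit on the predicted home points. I'll back the finger off with the bar still down, then lift.

```bash
python3 -m inch '0 0 0 -0.003 0 0 0.6;0 0 0 -0.006 0 0 0.6;0 0 0 -0.01 0 0 0.6;0 0 0 -0.013 0 0 0.6;0 0 0 -0.013 0 0 0.6;0 0 0 -0.013 0 -0.003 0.6;0 0 0 -0.013 0 -0.007 0.6;0 0 0 -0.013 0 -0.012 0.6;0 0 0 -0.013 0 -0.02 0.6;0 0 0 -0.013 0 -0.04 0.6;0 0 0 -0.013 0 -0.07 0.6;0 0 0 -0.013 0 -0.1 0.6'; python3 -m inch '0 0 0 -0.04 0 -0.03 0.6;0 0 0 -0.08 0 -0.05 0.6;0 0 0 -0.12 0 -0.06 0.6;0 0 0 -0.14 0 -0.06 0.6;0 0 0 -0.14 0 -0.06 0.6;0 0 0 -0.14 0 -0.06 0.6'
python3 - <<'E'
from fit import *
import go
a=arm.camera("side");S=5;x0,y0=265,200
z=cv2.resize(a[y0:y0+115,x0:x0+155],None,fx=S,fy=S,interpolation=3)
for p in (proj("side",world(np.array([[.065,-.02,.039],[.005,-.018,.034],[.005,-.018,.06],[.005,.018,.06]]),go.j))-[x0,y0]+.5)*S: cv2.circle(z,tuple(int(v) for v in p),3,(0,0,255),-1)
cv2.imwrite("pics/s6.png",z)
E
```

```text
time_s: 9.0
tcp_pos: [0.5745, -0.1059, 0.1476]
ee_rot: [[0.971, 0.24, -0.002], [0.24, -0.971, 0.0], [-0.002, -0.001, -1.0]]
ft_force: [0.3, 1.2, -0.2]
opening: 0.597
finger_force: 0.0
time_s: 9.6
tcp_pos: [0.4396, -0.1396, 0.2076]
ee_rot: [[0.971, 0.239, 0.001], [0.239, -0.971, -0.0], [0.001, 0.0, -1.0]]
ft_force: [-0.7, -0.6, -0.5]
opening: 0.602
finger_force: 0.0
```

View pics/s6.png

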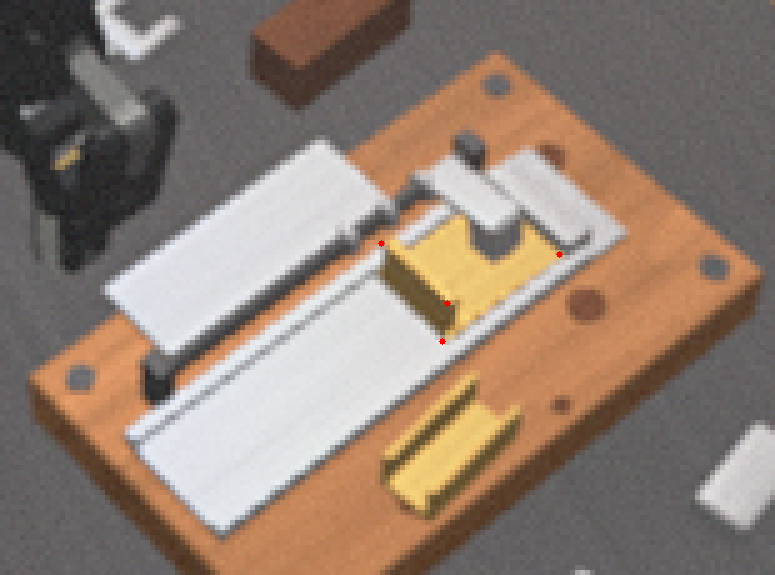

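The plate is home against the stop, the nose is down on it at (495,240), and the robot is clear. The neighbouring objects in this view have not moved.

```bash
python3 -c "
from plant import arm
print(arm.sign_off())"
```

```text
the job is handed in; nothing more can be done
None
```

The brass angle piece is home against the end stop with the nose holding it down, the fingers are clear, and the job was handed in at about 10 s of robot time; the hand-in gave no verdict.

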